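# Load the marking jig and lower the hood lid

## Robot

A 7-joint arm with a two-finger parallel gripper is mounted at the origin on the work surface. World frame = base frame: x ahead of the robot, y to its left, z up, the work surface at z = 0. Lengths are in m, angles in rad, forces in N, time in s.
With the tool pointing down it reaches from about 0.4 to 0.9 m from the base axis. Payload 5.6 kg.
Tool frame: the origin (TCP) lies on the centre line of the jaws, within the pads' length; the fingertips stand bot.tip_reach ahead of it and the grasp point (between the pads) lies 11 mm behind it (bot.tip_reach is the distance from the TCP to the fingertips, in m); z points along the fingers, y is the line along which they close (so a half turn about z gives the same grasp; the last joint's range is limited). The gripper opens to 92 mm and grips with 3 to 60 N. Pads are 20 mm wide; open, the fingers measure 128 mm over their backs; the gripper's body (75 mm by 189 mm) begins 69 mm behind the grasp point.
Start: joints at [-1.21, 0.468, -0.012, 1.603, 0.006, 1.071, -0.056], TCP at [0.255, 0.598, 0.223] pointing down, gripper open.
Joint ranges: [-2.53, 2.53], [-0.31, 2.02], [-1.57, 1.55], [0.28, 2.44], [-1.29, 4.43], [0.15, 1.84], [-2.92, 2.92]. Speed limits (rad/s): [2.57, 2.57, 3.14, 3.14, 3.14, 3.14, 3.14].

## Interface

Orientations are given as a rotation vector (axis times angle).
In Python, from cell import bot, eyes gives the robot as it stands.
- The arm moves only by the tool step_arm, never from a script. Its argument "series" is one flat list of numbers, 7 for each row, row after row: the shift along the tool's x, y, z each as a share of 0.3 m, from -1 to 1, then the turn, a rotation vector about the tool's x, y, z each as a share of pi/2 rad, from -1 to 1, then the opening, from 0 (shut) to 1 (fully open). In form: [dx, dy, dz, wx, wy, wz, fingers, dx, dy, dz, wx, wy, wz, fingers, ...]. A call has 1 to 20 rows; each row is the pose to reach, as a shift and turn from the pose commanded when the call began, along the tool's axes at that moment; what a row does not reach only later rows make up. A row lasts 1/12 s, in which the tool goes at most 41.7 mm and 7.16 degrees, less where a joint would pass 70% of its speed; a pose out of reach is approached as far as the arm can. A call with a number of a shift or a turn outside -1 to 1 is refused whole. A call with a gripper value outside its range is refused whole. The fingers move at their own pace and stop on an object; "grip_force" is the grip in N (left out, the last holds). Time passes only in rows, so rows that repeat a pose let the fingers close. It gives the time, the measured TCP pose, the force, the opening and the grip force at its end, in the units of the state.
- bot.get_state(): the state, without advancing time (a new reading comes with each control period).
- eyes.capture(name): name is "scene" or "side" or "wrist"; returns the picture (480x640x3 uint8, red, green, blue); there is no depth.
- eyes.calibration(name): a dict with "fx", "fy", "cx", "cy" (pixels), "R" (3x3) and "t" (3): a world point X has camera coordinates R X + t; the wrist camera has in their place "mount" (4x4, takes a point from camera to tool coordinates, whose origin is the TCP and whose axes are the flange's). Camera axes: x right, y down, z forward; pixel columns grow to the right and rows downward; lengths in m; the calibration is good to about 2 mm. The wrist camera is an equidistant fisheye: a pixel r from the principal point sees the ray r / f radians off the axis. A picture is of the moment at which its call begins: read the wrist's pose just before it. calibration takes no time and is no camera call.
- bot.close_job(): hands the job in; it is judged then, once.
The state is a dict: "time_s": time; "joint_pos": joint angles; "joint_velocities": joint speeds; "tau": joint torques, N m; "tool_pos": TCP position; "orientation": TCP orientation; "force": force on the tool from outside, world axes, zero at the start; "wrist_torque": the same for the moment, N m; "width": opening from 0.0 (shut) to 1.0 (fully open); "grip_force": force on a finger pad.
Only numpy, scipy, OpenCV 4.12 (cv2) and the standard library are available. Lean on these libraries where they do the work, as an engineer would, in place of code of your own. Each camera call takes 0.05 s, during which the arm holds its last target. There are 200 camera calls.

## Task

At the laser marking station, take the plain full-length blank out of the sloped rack (leave the short one and the stepped one where they are) and stand it upright in the slot of the jig inside the open hood, gently and down to the bottom of the slot. Then lower the hood's hinged lid over it under control, never letting it drop or slam, until it is fully closed. Leave the other things on the bench where they are.

Things in the scene. Friction and masses are not known exactly. Their poses are not given: they have to be found in the camera images.
- hood: Open-topped grey steel box, fixed: 140 (x) by 190 (y) by 105 high, walls and floor 6 thick. Origin: centre of its underside. Its lid is hinged along its +x top rim; its front is -x. It may stand on the left or right of the bench, swapped with the rack, turned up to 0.3 rad.
- lid (a joint): Lid angle, rad: 0 = closed, flat on the hood's rim; grows as it opens; 1.57 = upright, stop at 1.85. Starts at 1.55 to 1.8. Light friction holds it near upright; below about 1.2 it falls shut unless held. The lid is a 140 by 190 plate, 8 thick, 0.25 kg, grey frame with green window; its underside lies in the hinge plane (rim height) when closed.
- lid_tongue (a point): Grip point on the flat tongue at the middle of the lid's free edge, in the lid's plane: 24 wide (along y), 8 thick, reaching 45 past the edge. The point is 30 past the edge, 170 from the hinge axis, mid-thickness. Axes are the lid's: -x from hinge to tongue, y along the hinge, z out of its outer (upper) face. Closed, it points to the hood's -x, 109 above the bench.
- lid_hinge (a point): Middle of the lid's hinge axis, on the hood's +x top rim (105 above the bench); axes turn with the lid, y along the hinge.
- jig_slot (a point): Centre of the mouth of the jig's slot. The jig is a fixed aluminium block 70 (x) by 60 (y) by 30 high on the hood's floor, its top 36 above the bench; its one slot is 39 (along x) by 15 (y), 25 deep, vertical, mouth chamfered 2. x along the slot's length, z up. The jig's place and yaw (to 0.2 rad) in the hood vary.
- rack: Fixed dark steel rack: a block 60 by 220 by 36 thick, tilted 30 degrees so its top face looks up and to its +x side (away from robot), on a foot 100 by 220. Three slots 38 by 14, 28 deep, at y = -70, 0, 70, each holding a leaning blank. Origin: centre of its underside on the bench. Top face centre 59 above the bench, at x = 18.
- blank: The blank to load: plain aluminium bar 36 (own x) by 12 (y) by 84 long (z), about 0.1 kg. Origin: centre of its bottom end; z runs along it to the top end. Starts in any one of the rack's slots, leaning 30 degrees or slightly more from vertical towards the rack's +x side, 56 of it standing out of the rack's face.
- short_blank: Aluminium bar 36 by 12 by 60 long in another rack slot; stays there. Origin and axes as the blank's.
- stepped_blank: Aluminium bar 84 long, 12 thick, 36 wide for its lower 46 and 16 wide above; in another rack slot; stays there. Origin and axes as the blank's.
- jar: Bystander: white plastic bottle with black cap, diameter 52, 120 high, standing nearest the robot between hood and rack. Origin: centre of its underside.
- gauge: Bystander: turned steel gauge on a round foot, diameter 56, 96 high. Origin: centre of its underside.
- tape: Bystander: yellow ring (tape core), outer diameter 90, 24 high, lying flat. Origin: centre of its underside.
- mug: Bystander: white mug, diameter 76, 90 high, at the right. Origin: centre of its underside.
- bin: Bystander: open black plastic bin 140 by 100 by 60 high, at the left. Origin: centre of its underside.
- driver: Bystander: screwdriver lying at the back of the bench. Origin: below its middle.
- profile: Bystander: aluminium angle 30 by 30, 160 long, lying at the right.
Not all that is in view belongs to the job. What is shaped like the blank but green or orange is not meant.

How it is judged:
By the outcome, as a careful person would: the job done as asked, in the order asked, and still so for the second after the job is handed in, with the robot touching nothing.
It also fails if it takes over 70 s, if anything falls off the work surface, if the arm or the gripper's body presses on something with over 40 N, if the wrist force passes 120 N, or if a joint passes its speed limit or range.

## Working session

There is one attempt and no reset: what is moved stays moved. The work goes in short steps, Python scripts to look and compute and a tool call to move; the robot and the scene stay as the last step left them, time stands still between calls to the robot, and variables do not carry over. Pictures are saved under pics/ and viewed, at most 11 in all, crops included, and the job is handed in when it is done.

Besides the shell and the picture viewer there is one more tool, called after ">>>" by a JSON object that holds its "name" and its "arguments". step_arm: Moves the arm, as the interface text tells. Its arguments: {"type":"object","properties":{"series":{"type":"array"},"grip_force":{"type":"number"}},"required":["series"]}

```bash
ls; mkdir -p pics; python3 - <<'E'
from cell import bot, eyes
import cv2,numpy as np
print(bot.get_state(), bot.tip_reach)
for n in("scene","side"):
    im=eyes.capture(n); cv2.imwrite(f"pics/{n}0.png",im[:,:,::-1]); print(n,eyes.calibration(n))
print(eyes.calibration("wrist"))
E
```

```text
pics
{'time_s': 0.0, 'joint_pos': array([-1.20997949,  0.46835579, -0.01160405,  1.60362192,  0.00600778,
        1.07141749, -0.05628564]), 'joint_velocities': array([-0.00076434, -0.00161247, -0.00126748, -0.00018698,  0.00111001,
       -0.00050915, -0.00066617]), 'tau': array([-1.13950234e-04, -5.20588303e+01, -1.25455813e-02, -2.43748248e+01,
       -5.66572545e-02,  1.73808332e-02,  1.73099493e-04]), 'tool_pos': array([0.25524452, 0.59716176, 0.22165494]), 'orientation': array([-6.30036271e-01, -3.07753644e+00,  2.75444656e-03]), 'force': array([-0.08842764, -0.6754004 ,  0.36442078]), 'wrist_torque': array([ 0.01850117, -0.02622593,  0.05073814]), 'grip_force': 0.0, 'width': 1.0009279598040528} 0.008
scene {'fx': 616.0744516513537, 'fy': 616.0744516513537, 'cx': 319.2885533094557, 'cy': 234.11587552703355, 'R': array([[-0.40811505,  0.91277855,  0.01665617],
       [ 0.58596517,  0.27589597, -0.76192272],
       [-0.70006209, -0.3011922 , -0.64745373]]), 't': array([ 0.22228085, -0.2516573 ,  2.04248876])}
side {'fx': 523.966314017896, 'fy': 523.966314017896, 'cx': 317.5740715518103, 'cy': 240.19689129637268, 'R': array([[ 0.99982032, -0.00770924,  0.01731744],
       [ 0.00643195, -0.72139584, -0.69249308],
       [ 0.01783133,  0.69248004, -0.72121664]]), 't': array([-0.55724324,  0.05304742,  1.33677297])}
{'fx': 371.64829954431775, 'fy': 371.64829954431775, 'cx': 322.26015558270655, 'cy': 238.0724871970392, 'mount': array([[-4.86227489e-05, -9.54697832e-01, -2.97576960e-01,
         8.57717361e-02],
       [ 9.99999873e-01, -1.95572984e-04,  4.64049238e-04,
         1.65554828e-04],
       [-5.01224816e-04, -2.97576899e-01,  9.54697721e-01,
        -1.61344699e-01],
       [ 0.00000000e+00,  0.00000000e+00,  0.00000000e+00,
         1.00000000e+00]])}
```

View pics/scene0.png

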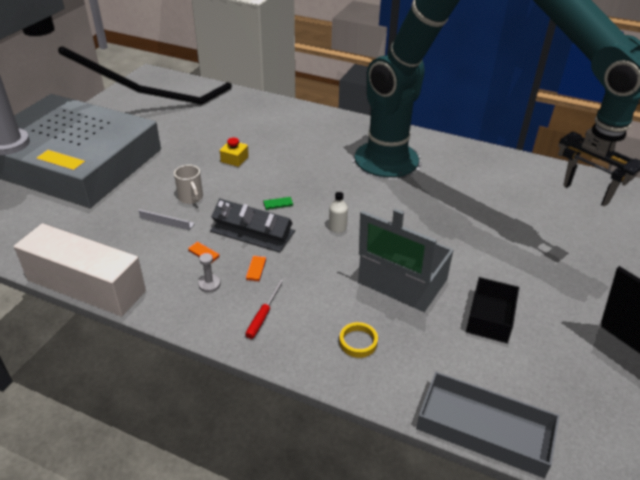

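View pics/side0.png

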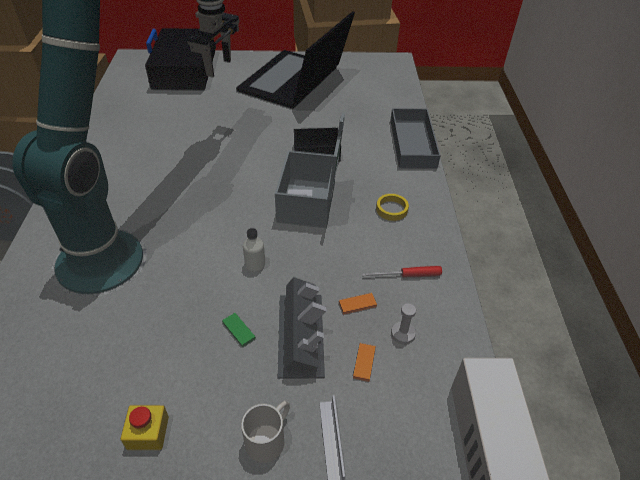

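The rack is on the robot's right, at side (303,330), and the hood is on the left, at side (308,185). The candidates at side pixels are three rack blanks at (308,290), (312,312) and (311,342). The green bar at (239,330) and the orange bars at (358,303) and (365,362) are ruled out by colour. I'll take one close crop to choose.

```bash
python3 - <<'E'
import cv2,numpy as np
a=cv2.imread("pics/side0.png"); b=cv2.imread("pics/scene0.png")
A=cv2.resize(a[265:385,265:345],None,fx=5,fy=5,interpolation=cv2.INTER_CUBIC)
B=cv2.resize(a[110:230,265:345],None,fx=5,fy=5,interpolation=cv2.INTER_CUBIC)
cv2.imwrite("pics/crop1.png",np.hstack([A,B]))
E
```

```text
(no output)
```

View pics/crop1.png

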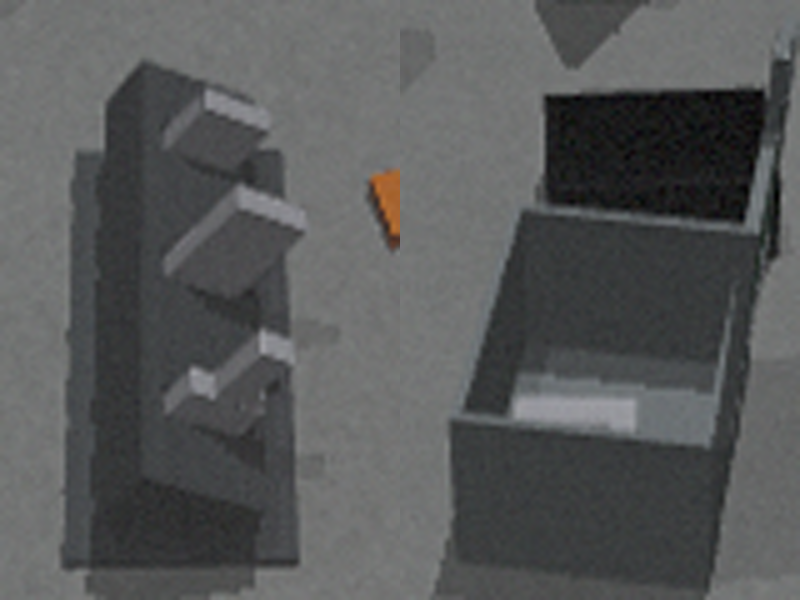

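The rack's middle blank, crop (235,240) and side (312,313), is plain and full-length. The top one is short and the bottom one is stepped. Next I'll get rough poses from the side picture.

```bash
cat > h.py <<'E'
import numpy as np, cv2
from scipy.spatial.transform import Rotation as Ro
from cell import bot, eyes
def ray(n,px,T=None):
    c=eyes.calibration(n); u=np.array([(px[0]-c["cx"])/c["fx"],(px[1]-c["cy"])/c["fy"]])
    if n!="wrist":
        return -c["R"].T@c["t"], c["R"].T@np.r_[u,1]
    r=np.hypot(*u); d=np.r_[u*np.sin(r)/max(r,1e-9),np.cos(r)]
    M=T@c["mount"]; return M[:3,3],M[:3,:3]@d
def atz(n,px,z,T=None):
    o,d=ray(n,px,T); return o+d*(z-o[2])/d[2]
def pose():
    s=bot.get_state(); T=np.eye(4); T[:3,:3]=Ro.from_rotvec(s["orientation"]).as_matrix(); T[:3,3]=s["tool_pos"]; return T
def proj(X,T):
    c=eyes.calibration("wrist"); M=np.linalg.inv(T@c["mount"]); p=M[:3,:3]@X+M[:3,3]
    r=np.hypot(p[0],p[1]); a=np.arctan2(r,p[2]); return np.array([c["cx"]+c["fx"]*a*p[0]/r,c["cy"]+c["fy"]*a*p[1]/r])
def tool(zdir,ydir):
    z=np.array(zdir,float); z/=np.linalg.norm(z); y=np.array(ydir,float); y-=z*(y@z); y/=np.linalg.norm(y)
    return np.c_[np.cross(y,z),y,z]
def plan(p,R,T=None):
    "move row (units of step_arm) from pose now to TCP p, orientation R"
    T=pose() if T is None else T
    d=T[:3,:3].T@(np.array(p)-T[:3,3]); w=Ro.from_matrix(T[:3,:3].T@R).as_rotvec()
    print("row",np.round(np.r_[d/.3,w/(np.pi/2)],4),"mm",np.round(d*1e3,1),"deg",np.round(np.degrees(w),1), "rows>=",max(np.linalg.norm(d)/.0417,np.degrees(np.linalg.norm(w))/7.16).round(1))
E
python3 - <<'E'
from h import *
for p in [(277.4,378.4),(324.6,378.4),(280,295),(321.6,295)]: print("rackfoot",atz("side",p,0).round(3))
for p in [(275,194),(328,199),(289.4,151.6),(336,157)]: print("rim",atz("side",p,.105).round(3))
E
```

```text
rackfoot [ 0.469 -0.33   0.   ]
rackfoot [ 0.57 -0.33  0.  ]
rackfoot [ 0.465 -0.107  0.   ]
rackfoot [ 0.566 -0.106  0.   ]
rim [0.445 0.144 0.105]
rim [0.584 0.126 0.105]
rim [0.478 0.328 0.105]
rim [0.61  0.305 0.105]
```

```bash
python3 - <<'E'
from h import *
plan([.54,.225,.40],tool([0,0,-1],[.16,.987,0]))
E
```

```text
row [-1.3605e+00 -7.6900e-01 -5.9280e-01 -1.0000e-03 -0.0000e+00 -1.5480e-01] mm [-408.1 -230.7 -177.9] deg [ -0.1  -0.  -13.9] rows>= 12.0
```

>>> {"name": "step_arm", "arguments": {"series": [-0.1, -0.05, -0.15, 0, 0, -0.03, 0.45, -0.3, -0.15, -0.25, 0, 0, -0.08, 0.45, -0.4, -0.22, -0.35, 0, 0, -0.12, 0.45, -0.5, -0.28, -0.43, 0, 0, -0.15, 0.45, -0.6, -0.35, -0.5, 0, 0, -0.155, 0.45, -0.7, -0.4, -0.55, 0, 0, -0.155, 0.45, -0.8, -0.46, -0.59, 0, 0, -0.155, 0.45, -0.9, -0.52, -0.593, 0, 0, -0.155, 0.45, -0.96, -0.55, -0.593, 0, 0, -0.155, 0.45, -0.98, -0.56, -0.593, 0, 0, -0.155, 0.45]}}

```text
time_s: 0.93
tool_pos: [0.4638, 0.3221, 0.4021]
orientation: [0.263, 3.127, -0.001]
force: [0.0, 0.6, 0.4]
width: 0.45
grip_force: 0.0
```

>>> {"name": "step_arm", "arguments": {"series": [-0.05, -0.03, 0, 0, 0, 0, 0.45, -0.15, -0.08, 0, 0, 0, 0, 0.45, -0.25, -0.14, 0, 0, 0, 0, 0.45, -0.33, -0.18, 0, 0, 0, 0, 0.45, -0.37, -0.2, 0, 0, 0, 0, 0.45, -0.37, -0.2, 0, 0, 0, 0, 0.45, -0.37, -0.2, 0, 0, 0, 0, 0.45]}}

```text
time_s: 1.52
tool_pos: [0.5591, 0.2514, 0.3999]
orientation: [-0.252, -3.13, -0.0]
force: [-0.5, 0.4, -0.2]
width: 0.45
grip_force: 0.0
```

```bash
python3 - <<'E'
from h import *
T=pose(); im=eyes.capture("wrist"); np.save("T1.npy",T); print(T.round(3)); cv2.imwrite("pics/w1.png",im[:,:,::-1])
E
```

```text
[[-0.987  0.16  -0.002  0.559]
 [ 0.16   0.987  0.     0.251]
 [ 0.002 -0.    -1.     0.4  ]
 [ 0.     0.     0.     1.   ]]
```

View pics/w1.png

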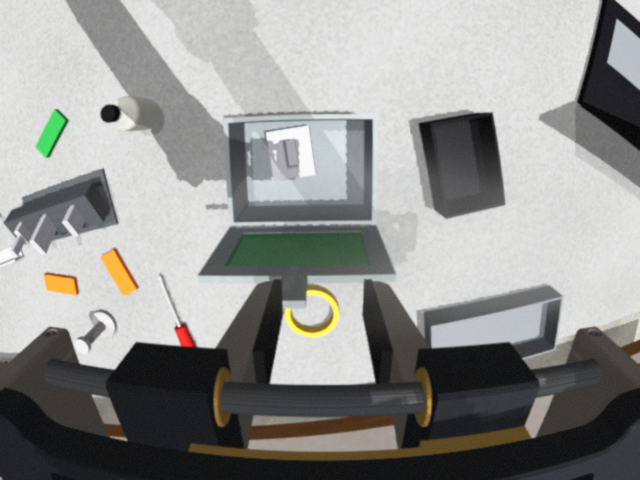

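The view shows the hood rim at about (232..372, 117..222) and the white-topped jig at (290,152) with its slot. The lid is upright and its tongue is at (294,287). The rack is at the left, with the plain blank's top at about (38,232).

```bash
python3 - <<'E'
import cv2
a=cv2.imread("pics/w1.png"); cv2.imwrite("pics/crop2.png",cv2.resize(a[105:235,220:400],None,fx=4.4,fy=4.4,interpolation=cv2.INTER_CUBIC))
E
```

```text
(no output)
```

View pics/crop2.png

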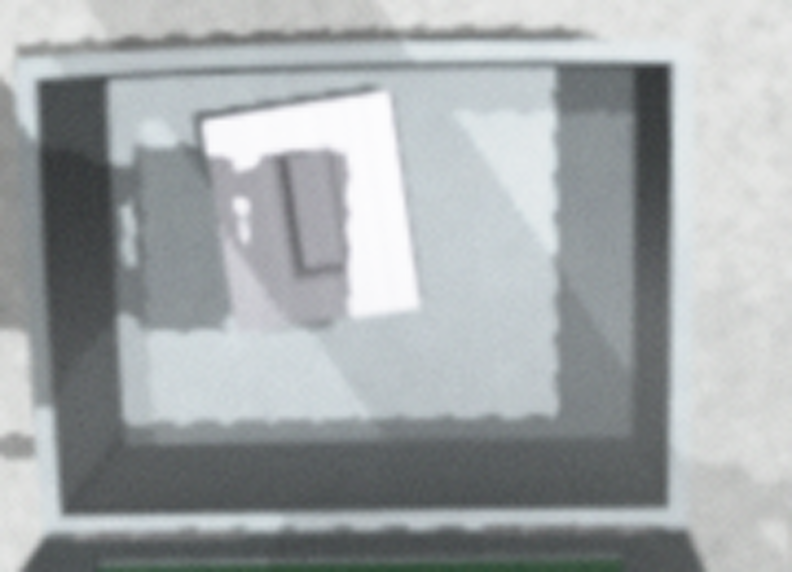

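```bash
python3 - <<'E'
from h import *
T=np.load("T1.npy"); f=lambda p,z: atz("wrist",(220+(p[0]+.5)/4.4-.5,105+(p[1]+.5)/4.4-.5),z,T)
for n,z,ps in [("jig",.036,[(200,118),(387,88),(420,310),(310,214)]),("slot",.036,[(281,155),(299,273),(315,212)]),("rim",.105,[(17,46),(690,43),(692,530),(48,530)])]:
    X=np.array([f(p,z) for p in ps]); print(n,X.round(4).tolist())
    for a,b in zip(X,X[1:]): print("  len",np.linalg.norm(b-a).round(4),"ang",np.arctan2(*(b-a)[[1,0]]).round(3))
# tongue end/base + rack blank top
print("rack top z~.108:", atz("wrist",(38,232),.107,T).round(3))
for p in [(283,268),(307,268),(283,306),(306,306)]:
    o,d=ray("wrist",p,T); print("tongue rays at x=.60..", [(o+d*(x-o[0])/d[0]).round(3).tolist() for x in (.58,.61)])
E
```

```text
jig [[0.468, 0.1855, 0.036], [0.4692, 0.246, 0.036], [0.5417, 0.2446, 0.036], [0.505, 0.215, 0.036]]
  len 0.0605 ang 1.552
  len 0.0725 ang -0.019
  len 0.0472 ang -2.462
slot [[0.4846, 0.2091, 0.036], [0.5233, 0.2081, 0.036], [0.5046, 0.2166, 0.036]]
  len 0.0387 ang -0.024
  len 0.0205 ang 2.712
rim [[0.4382, 0.1482, 0.105], [0.4699, 0.3332, 0.105], [0.6086, 0.315, 0.105], [0.5781, 0.1284, 0.105]]
  len 0.1877 ang 1.401
  len 0.1399 ang -0.13
  len 0.1891 ang -1.733
rack top z~.108: [ 0.531 -0.203  0.107]
tongue rays at x=.60.. [[0.58, 0.216, 0.283], [0.61, 0.202, 0.204]]
tongue rays at x=.60.. [[0.58, 0.236, 0.291], [0.61, 0.228, 0.214]]
tongue rays at x=.60.. [[0.58, 0.223, 0.351], [0.61, 0.211, 0.291]]
tongue rays at x=.60.. [[0.58, 0.238, 0.355], [0.61, 0.231, 0.297]]
```

```bash
python3 - <<'E'
from h import *
P0=np.array([.535,-.218,.059]);u=np.array([.5,.01,.866])
plan([.60,.0,.36],tool([-.25,0,-.97],[-.0,1,0]))
plan(P0+.141*u,tool(-u,[-.02,1,0]))
E
```

```text
row [-0.2697 -0.8091  0.133   0.0131  0.1593 -0.1002] mm [ -80.9 -242.7   39.9] deg [ 1.2 14.3 -9. ] rows>= 6.2
row [-0.4025 -1.5194  0.7287  0.0301  0.3316 -0.1108] mm [-120.7 -455.8  218.6] deg [  2.7  29.8 -10. ] rows>= 12.5
```

>>> {"name": "step_arm", "arguments": {"series": [-0.02, -0.08, 0.01, 0, 0.02, -0.01, 0.45, -0.07, -0.21, 0.03, 0.003, 0.04, -0.025, 0.45, -0.11, -0.34, 0.05, 0.005, 0.065, -0.04, 0.45, -0.155, -0.47, 0.08, 0.007, 0.09, -0.06, 0.45, -0.2, -0.6, 0.1, 0.01, 0.12, -0.075, 0.45, -0.24, -0.72, 0.12, 0.012, 0.14, -0.09, 0.45, -0.26, -0.79, 0.13, 0.013, 0.155, -0.1, 0.45, -0.27, -0.81, 0.133, 0.013, 0.16, -0.1, 0.45, -0.27, -0.81, 0.133, 0.013, 0.16, -0.1, 0.45]}}

```text
time_s: 2.32
tool_pos: [0.6008, -0.002, 0.36]
orientation: [-0.005, -2.889, -0.0]
force: [0.3, 0.7, -0.7]
width: 0.452
grip_force: 0.0
```

```bash
python3 - <<'E'
from h import *
P0=np.array([.535,-.218,.059]);u=np.array([.5,.01,.866])
plan(P0+.141*u,tool(-u,[-.02,1,0])); print(bot.get_state()["joint_pos"].round(2))
E
```

```text
row [-0.1671 -0.7149  0.5729  0.0055  0.1723 -0.014 ] mm [ -50.1 -214.5  171.9] deg [ 0.5 15.5 -1.3] rows>= 6.7
[-0.23  0.44  0.27  1.38 -0.11  1.6   1.61]
```

>>> {"name": "step_arm", "arguments": {"series": [-0.02, -0.07, 0.05, 0, 0.02, 0, 0.45, -0.04, -0.18, 0.13, 0.001, 0.04, -0.003, 0.45, -0.07, -0.3, 0.23, 0.002, 0.07, -0.005, 0.45, -0.1, -0.42, 0.34, 0.003, 0.1, -0.008, 0.45, -0.13, -0.54, 0.44, 0.004, 0.13, -0.01, 0.45, -0.15, -0.64, 0.51, 0.005, 0.15, -0.012, 0.45, -0.16, -0.7, 0.56, 0.005, 0.165, -0.014, 0.45, -0.167, -0.715, 0.573, 0.005, 0.172, -0.014, 0.45, -0.167, -0.715, 0.573, 0.005, 0.172, -0.014, 0.45, -0.167, -0.715, 0.573, 0.005, 0.172, -0.014, 0.45]}}

```text
time_s: 3.15
tool_pos: [0.6073, -0.2131, 0.182]
orientation: [0.033, -2.621, 0.005]
force: [-0.5, 0.9, 1.2]
width: 0.452
grip_force: 0.0
```

```bash
python3 - <<'E'
from h import *
T=pose(); im=eyes.capture("wrist"); np.save("T2.npy",T); print(T.round(3),bot.get_state()["joint_pos"].round(2)); cv2.imwrite("pics/w2.png",im[:,:,::-1])
P0=np.array([.535,-.218,.059]);u=np.array([.5,.01,.866]); print(proj(P0,T),proj(P0+.056*u,T))
E
```

```text
[[-0.867 -0.024 -0.497  0.607]
 [-0.022  1.    -0.01  -0.213]
 [ 0.497  0.003 -0.868  0.182]
 [ 0.     0.     0.     1.   ]] [ 0.05  0.81  0.32  1.25 -0.06  1.6   1.94]
[317.24703325 225.37423121] [316.30540032 246.71675682]
```

View pics/w2.png

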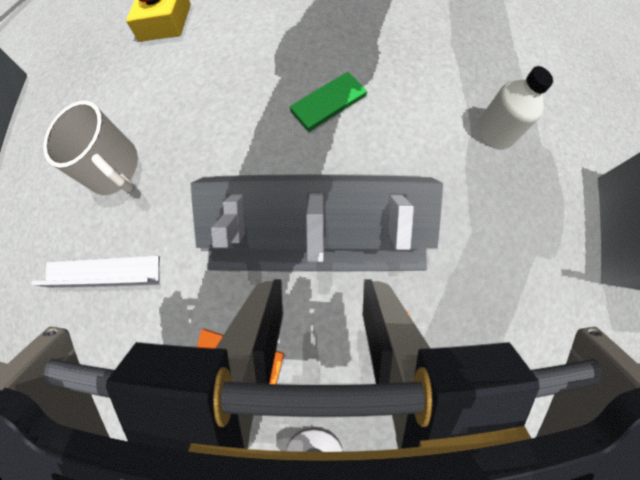

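The plain blank stands between the fingers at about (315, 195..262). Stepped is at the left (228,222), short at the right (401,222). I'll read its edges numerically.

```bash
python3 - <<'E'
import cv2
g=cv2.cvtColor(cv2.imread("pics/w2.png"),cv2.COLOR_BGR2GRAY)
print("cols 308,312,316,320,323 rows 172..278 step2")
for r in range(172,279,3): print(r,g[r,[300,308,312,316,320,323,328]])
for r in (200,215,230,245,258): print(r,"row 298..332",g[r,298:333:1])
E
```

```text
cols 308,312,316,320,323 rows 172..278 step2
172 [137 133 140 131 135 197 197]
175 [ 79  83  80  78  81  96 102]
178 [66 70 67 67 67 72 74]
181 [74 80 78 81 82 75 79]
184 [80 81 81 80 86 84 87]
187 [80 78 82 84 82 81 82]
190 [76 79 80 82 80 85 84]
193 [75 71 93 94 94 79 97]
196 [ 75  75 123 124 123  89  99]
199 [ 78  85 125 124 123  91 102]
202 [ 78  96 124 124 124  91 107]
205 [ 76 104 126 125 123  93 108]
208 [ 71 116 123 124 123  94 108]
211 [ 69 120 127 125 126  94 106]
214 [ 69 148 158 156 154 103  99]
217 [ 71 163 168 168 165 112 109]
220 [ 66 167 170 166 164 108 104]
223 [ 66 163 164 165 168 112 105]
226 [ 69 159 164 162 169 110 101]
229 [ 63 163 167 172 172 107 101]
232 [ 63 167 173 173 171 104  97]
235 [ 67 170 173 173 169 105  97]
238 [ 64 169 171 173 171 117  97]
241 [ 66 166 169 169 174 119 100]
244 [ 63 164 170 172 174 118  97]
247 [ 62 165 175 173 173 129  90]
250 [ 61 168 175 174 171 125  69]
253 [ 59 164 172 170 228 157 105]
256 [ 59 163 171 165 236 162 109]
259 [ 65 159 165 169 236 161 109]
262 [ 87 119 125 121 133 113 109]
265 [121 120 121 111 107 112 111]
268 [118 
[... 226 characters left out ...]
124 125 121 117 110  92  77  82  90 103 106 107 111 112 110]
215 row 298..332 [ 64  70  68  69  69  68  71  81 117 146 165 166 167 168 166 166 170 167
 169 169 167 166 167 160 146 108  85  85  99 103 105 106 104 103 101]
230 row 298..332 [ 65  66  65  67  64  64  66  73 102 141 161 166 169 171 170 171 174 174
 171 173 173 169 172 168 148 109  73  80  87  94 101 100 104 102 103]
245 row 298..332 [ 66  65  64  64  65  61  65  72  91 135 166 169 171 173 172 168 171 172
 174 175 173 173 169 169 156 122  98  93  95  90  92 100 100  99 100]
258 row 298..332 [ 65  64  62  74  87  92 104 108 113 141 162 167 167 167 168 169 165 166
 170 182 215 234 239 235 219 164 121 108 108 108 107 110 104 109 108]
```

```bash
python3 - <<'E'
from h import *
from scipy.optimize import least_squares
T=np.load("T2.npy")
obs=[(314.8,212.5),(314.8,261),(315.3,194.3),(306.3,237),(323.2,237)]
def model(v):
    x,y,z,a=v; u=np.array([np.sin(a),.02*np.sin(a),np.cos(a)]); w=np.array([np.cos(a),.02,-np.sin(a)]); P=np.array([x,y,z]); yy=np.array([-.02,1,0])
    return [P-.018*w,P+.018*w,P-.018*w-.056*u,P-.006*yy,P+.006*yy]
def res(v):
    r=[np.subtract(proj(m,T),o) for m,o in zip(model(v),obs)]
    # z of top tied to rack: 59mm face + 56mm along u
    return np.r_[np.ravel(r),(v[2]-.059-.056*np.cos(v[3])-0)/.0015]
s=least_squares(res,[.56,-.218,.107,.55]); print(s.x.round(4),np.degrees(s.x[3]),s.fun.round(1))
E
```

```text
[ 0.5559 -0.2188  0.1065  0.5639] 32.31013160736529 [-0.3  0.2 -0.  -0.6  0.5  0.2 -0.1  0.1 -0.1  0.2  0.1]
```

```bash
python3 - <<'E'
from h import *
a=.5639;u=np.array([np.sin(a),.022*np.sin(a),np.cos(a)]);P=np.array([.5559,-.2188,.1065]);R=tool(-u,[-.022,1,0])
plan(P+.03*u,R); plan(P-.035*u,R)
E
```

```text
row [ 0.0195 -0.0159  0.2077  0.0004  0.0288  0.0024] mm [ 5.9 -4.8 62.3] deg [0.  2.6 0.2] rows>= 1.5
row [ 2.930e-02 -1.600e-02  4.242e-01  4.000e-04  2.880e-02  2.400e-03] mm [  8.8  -4.8 127.3] deg [0.  2.6 0.2] rows>= 3.1
```

>>> {"name": "step_arm", "arguments": {"series": [0.005, -0.005, 0.05, 0, 0.01, 0.002, 0.42, 0.012, -0.01, 0.13, 0, 0.02, 0.002, 0.42, 0.02, -0.016, 0.2, 0, 0.029, 0.002, 0.42, 0.021, -0.016, 0.22, 0, 0.029, 0.002, 0.42, 0.023, -0.016, 0.28, 0, 0.029, 0.002, 0.42, 0.026, -0.016, 0.34, 0, 0.029, 0.002, 0.42, 0.028, -0.016, 0.39, 0, 0.029, 0.002, 0.42, 0.029, -0.016, 0.42, 0, 0.029, 0.002, 0.42, 0.029, -0.016, 0.424, 0, 0.029, 0.002, 0.42, 0.029, -0.016, 0.424, 0, 0.029, 0.002, 0.3, 0.029, -0.016, 0.424, 0, 0.029, 0.002, 0.2, 0.029, -0.016, 0.424, 0, 0.029, 0.002, 0.1, 0.029, -0.016, 0.424, 0, 0.029, 0.002, 0.05, 0.029, -0.016, 0.424, 0, 0.029, 0.002, 0.05, 0.029, -0.016, 0.424, 0, 0.029, 0.002, 0.05, 0.029, -0.016, 0.424, 0, 0.029, 0.002, 0.05, 0.029, -0.016, 0.424, 0, 0.029, 0.002, 0.05], "grip_force": 25}}

```text
time_s: 4.62
tool_pos: [0.536, -0.2213, 0.0763]
orientation: [0.024, -2.575, 0.006]
force: [1.7, 6.1, 4.4]
width: 0.13
grip_force: 25.0
```

>>> {"name": "step_arm", "arguments": {"series": [0, 0, -0.02, 0, 0, 0, 0.05, 0, 0, -0.05, 0, 0, 0, 0.05, 0, 0, -0.08, 0, 0, 0, 0.05, 0, 0, -0.12, 0, 0, 0, 0.05, 0, 0, -0.18, 0, 0, 0, 0.05, 0, 0, -0.26, 0, 0, 0, 0.05, 0, 0, -0.36, 0, 0, 0, 0.05, 0, 0, -0.45, 0, 0, 0, 0.05, 0, 0, -0.5, 0, 0, 0, 0.05, 0, 0, -0.52, 0, 0, 0, 0.05, 0, 0, -0.52, 0, 0, 0, 0.05]}}

```text
time_s: 5.53
tool_pos: [0.62, -0.2226, 0.2085]
orientation: [0.022, -2.577, 0.012]
force: [0.6, -0.5, -1.3]
width: 0.13
grip_force: 25.0
```

```bash
python3 - <<'E'
from h import *
# hover above slot: blank bottom 49mm below TCP
R=tool([0,0,-1],[.02,1,0])
print(bot.get_state()["force"].round(1), bot.get_state()["width"])
plan([.52,0,.33],R)
E
```

```text
[ 0.6 -0.5 -1.3] 0.1296037106034974
row [ 0.4884  0.7464 -0.1733 -0.0092 -0.3596  0.0229] mm [146.5 223.9 -52. ] deg [ -0.8 -32.4   2.1] rows>= 6.5
```

>>> {"name": "step_arm", "arguments": {"series": [0.05, 0.04, -0.03, 0, -0.03, 0.002, 0.05, 0.11, 0.13, -0.07, -0.001, -0.08, 0.005, 0.05, 0.18, 0.25, -0.1, -0.002, -0.13, 0.008, 0.05, 0.25, 0.37, -0.12, -0.004, -0.18, 0.012, 0.05, 0.32, 0.49, -0.14, -0.005, -0.23, 0.015, 0.05, 0.39, 0.6, -0.16, -0.007, -0.28, 0.018, 0.05, 0.45, 0.69, -0.17, -0.008, -0.32, 0.021, 0.05, 0.48, 0.735, -0.173, -0.009, -0.35, 0.023, 0.05, 0.488, 0.746, -0.173, -0.009, -0.36, 0.023, 0.05, 0.488, 0.746, -0.173, -0.009, -0.36, 0.023, 0.05]}}

```text
time_s: 6.37
tool_pos: [0.5179, 0.0011, 0.3296]
orientation: [-0.029, -3.14, -0.003]
force: [0.1, -1.2, -1.1]
width: 0.127
grip_force: 25.0
```

```bash
python3 - <<'E'
from h import *
R=tool([0,0,-1],[.02,1,0])
plan([.505,.216,.33],R);plan([.505,.216,.18],R); print(pose().round(3))
E
```

```text
row [ 5.590e-02  7.153e-01  5.000e-04  1.400e-03 -1.200e-03  1.100e-03] mm [1.680e+01 2.146e+02 1.000e-01] deg [ 0.1 -0.1  0.1] rows>= 5.2
row [ 0.0549  0.7142  0.5005  0.0014 -0.0012  0.0011] mm [ 16.5 214.3 150.1] deg [ 0.1 -0.1  0.1] rows>= 6.3
[[-1.     0.018 -0.002  0.518]
 [ 0.018  1.     0.002  0.001]
 [ 0.002  0.002 -1.     0.33 ]
 [ 0.     0.     0.     1.   ]]
```

>>> {"name": "step_arm", "arguments": {"series": [0.005, 0.06, 0, 0, 0, 0, 0.05, 0.015, 0.18, 0, 0, 0, 0, 0.05, 0.025, 0.31, 0, 0, 0, 0, 0.05, 0.035, 0.44, 0, 0, 0, 0, 0.05, 0.045, 0.56, 0, 0, 0, 0, 0.05, 0.052, 0.65, 0.04, 0.001, -0.001, 0.001, 0.05, 0.055, 0.7, 0.12, 0.001, -0.001, 0.001, 0.05, 0.055, 0.714, 0.22, 0.001, -0.001, 0.001, 0.05, 0.055, 0.714, 0.32, 0.001, -0.001, 0.001, 0.05, 0.055, 0.714, 0.41, 0.001, -0.001, 0.001, 0.05, 0.055, 0.714, 0.47, 0.001, -0.001, 0.001, 0.05, 0.055, 0.714, 0.5, 0.001, -0.001, 0.001, 0.05, 0.055, 0.714, 0.5, 0.001, -0.001, 0.001, 0.05, 0.055, 0.714, 0.5, 0.001, -0.001, 0.001, 0.05]}}

```text
time_s: 7.53
tool_pos: [0.5077, 0.2146, 0.1794]
orientation: [-0.036, -3.14, 0.001]
force: [0.1, -0.6, -0.7]
width: 0.129
grip_force: 25.0
```

```bash
python3 - <<'E'
from h import *
T=pose(); im=eyes.capture("wrist"); np.save("T3.npy",T); print(T.round(4)); cv2.imwrite("pics/w3.png",im[:,:,::-1])
print("pred slot",proj(np.array([.505,.216,.036]),T),"blank bottom corners",[proj(T[:3,3]+[dx,dy,-.049],T).round(1).tolist() for dx in(-.018,.018) for dy in(-.006,.006)])
cv2.imwrite("pics/w3c.png",cv2.resize(im[100:340,200:440,::-1],None,fx=2.5,fy=2.5,interpolation=cv2.INTER_CUBIC))
E
```

```text
[[-9.997e-01  2.320e-02 -1.800e-03  5.077e-01]
 [ 2.320e-02  9.997e-01 -8.000e-04  2.146e-01]
 [ 1.800e-03 -8.000e-04 -1.000e+00  1.794e-01]
 [ 0.000e+00  0.000e+00  0.000e+00  1.000e+00]]
pred slot [323.07135173 224.73443096] blank bottom corners [[310.4, 241.7], [330.6, 241.2], [312.4, 296.2], [331.5, 295.8]]
```

View pics/w3c.png

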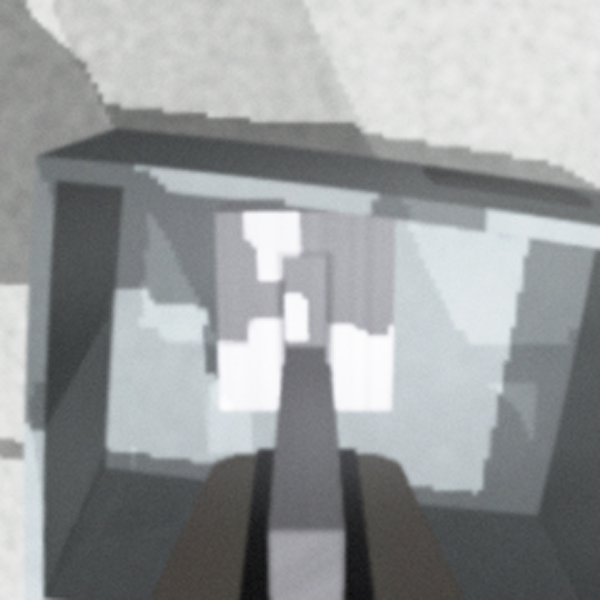

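The close view shows the slot's upper end at crop (283..329, 253) and the blank's bottom front edge at crop (284..331, 347), roughly in line. I'll compute the remaining offset.

```bash
python3 - <<'E'
from h import *
T=np.load("T3.npy"); f=lambda p,z: atz("wrist",(200+(p[0]+.5)/2.5-.5,100+(p[1]+.5)/2.5-.5),z,T)
J=[f(p,.036) for p in [(217,212),(393,218),(391,410),(219,410)]]; print("jig",np.round(J,4).tolist(),np.mean(J,0).round(4))
for a,b in zip(J,J[1:]+J[:1]): print(np.linalg.norm(b-a).round(4),np.arctan2(*(b-a)[[1,0]]).round(3))
S=[f(p,.036) for p in [(283,253),(329,253)]]; print("slot end",np.round(S,4).tolist(), "centre~",np.mean(S,0)+[.0205,-.0004,0])
B=[f(p,.130) for p in [(284.5,347),(330.5,347)]]; print("blank front edge",np.round(B,4).tolist(),"centre~",np.mean(B,0)+[.018,-.0004,0])
E
```

```text
jig [[0.4696, 0.1864, 0.036], [0.473, 0.2449, 0.036], [0.5412, 0.2443, 0.036], [0.5398, 0.1837, 0.036]] [0.5059 0.2148 0.036 ]
0.0585 1.513
0.0682 -0.008
0.0607 -1.594
0.0702 3.102
slot end [[0.4841, 0.208, 0.036], [0.4845, 0.2233, 0.036]] centre~ [0.50482109 0.21525759 0.036     ]
blank front edge [[0.4879, 0.2105, 0.13], [0.4881, 0.2214, 0.13]] centre~ [0.5059862  0.21557781 0.13      ]
```

>>> {"name": "step_arm", "arguments": {"series": [0.002, -0.001, 0.02, 0, 0, 0, 0.05, 0.002, -0.001, 0.07, 0, 0, 0, 0.05, 0.002, -0.001, 0.13, 0, 0, 0, 0.05, 0.002, -0.001, 0.19, 0, 0, 0, 0.05, 0.002, -0.001, 0.24, 0, 0, 0, 0.05, 0.002, -0.001, 0.27, 0, 0, 0, 0.05, 0.002, -0.001, 0.285, 0, 0, 0, 0.05, 0.002, -0.001, 0.29, 0, 0, 0, 0.05, 0.002, -0.001, 0.29, 0, 0, 0, 0.05]}}

```text
time_s: 8.33
tool_pos: [0.5067, 0.2157, 0.0936]
orientation: [0.034, 3.141, 0.002]
force: [-0.3, -1.1, -0.9]
width: 0.129
grip_force: 25.0
```

>>> {"name": "step_arm", "arguments": {"series": [0, 0, 0.007, 0, 0, 0, 0.05, 0, 0, 0.014, 0, 0, 0, 0.05, 0, 0, 0.021, 0, 0, 0, 0.05, 0, 0, 0.028, 0, 0, 0, 0.05, 0, 0, 0.035, 0, 0, 0, 0.05, 0, 0, 0.042, 0, 0, 0, 0.05, 0, 0, 0.042, 0, 0, 0, 0.05]}}

```text
time_s: 8.92
tool_pos: [0.5066, 0.2155, 0.082]
orientation: [-0.034, -3.141, -0.001]
force: [-4.6, -3.0, 12.1]
width: 0.129
grip_force: 25.0
```

The vertical force is 12 N with the bottom just past the mouth, so the blank is resting on the chamfer. The lateral force points to -x and -y, so I'll back off slightly and shift about 1.2 mm that way.

>>> {"name": "step_arm", "arguments": {"series": [0, 0, -0.01, 0, 0, 0, 0.05, 0.004, -0.003, -0.01, 0, 0, 0, 0.05, 0.004, -0.003, -0.01, 0, 0, 0, 0.05, 0.004, -0.003, -0.004, 0, 0, 0, 0.05, 0.004, -0.003, 0.002, 0, 0, 0, 0.05, 0.004, -0.003, 0.008, 0, 0, 0, 0.05, 0.004, -0.003, 0.014, 0, 0, 0, 0.05, 0.004, -0.003, 0.014, 0, 0, 0, 0.05]}}

```text
time_s: 9.58
tool_pos: [0.5047, 0.2145, 0.0756]
orientation: [-0.034, -3.14, -0.0]
force: [0.5, 0.5, -0.7]
width: 0.127
grip_force: 25.0
```

>>> {"name": "step_arm", "arguments": {"series": [0, 0, 0.007, 0, 0, 0, 0.05, 0, 0, 0.014, 0, 0, 0, 0.05, 0, 0, 0.021, 0, 0, 0, 0.05, 0, 0, 0.028, 0, 0, 0, 0.05, 0, 0, 0.035, 0, 0, 0, 0.05, 0, 0, 0.042, 0, 0, 0, 0.05, 0, 0, 0.046, 0, 0, 0, 0.05, 0, 0, 0.046, 0, 0, 0, 0.05]}}

```text
time_s: 10.25
tool_pos: [0.5049, 0.2146, 0.0622]
orientation: [-0.034, -3.14, -0.001]
force: [0.0, 0.4, -1.1]
width: 0.126
grip_force: 25.0
```

>>> {"name": "step_arm", "arguments": {"series": [0, 0, 0.003, 0, 0, 0, 0.05, 0, 0, 0.006, 0, 0, 0, 0.05, 0, 0, 0.009, 0, 0, 0, 0.05, 0, 0, 0.012, 0, 0, 0, 0.05, 0, 0, 0.012, 0, 0, 0, 0.05]}}

```text
time_s: 10.67
tool_pos: [0.505, 0.2146, 0.0588]
orientation: [-0.034, -3.141, -0.001]
force: [0.6, -0.4, -1.4]
width: 0.13
grip_force: 25.0
```

>>> {"name": "step_arm", "arguments": {"series": [0, 0, 0.003, 0, 0, 0, 0.05, 0, 0, 0.006, 0, 0, 0, 0.05, 0, 0, 0.009, 0, 0, 0, 0.05, 0, 0, 0.009, 0, 0, 0, 0.05]}}

```text
time_s: 11.0
tool_pos: [0.5054, 0.2147, 0.0578]
orientation: [-0.034, -3.141, -0.002]
force: [-3.2, -1.7, 13.0]
width: 0.129
grip_force: 25.0
```

It has bottomed: z stopped at 0.0578 with 13 N. I'll release and withdraw straight up.

>>> {"name": "step_arm", "arguments": {"series": [0, 0, -0.005, 0, 0, 0, 0.05, 0, 0, -0.005, 0, 0, 0, 0.2, 0, 0, -0.005, 0, 0, 0, 0.3, 0, 0, -0.005, 0, 0, 0, 0.3, 0, 0, -0.005, 0, 0, 0, 0.3, 0, 0, -0.02, 0, 0, 0, 0.3, 0, 0, -0.05, 0, 0, 0, 0.3, 0, 0, -0.1, 0, 0, 0, 0.3, 0, 0, -0.17, 0, 0, 0, 0.3, 0, 0, -0.27, 0, 0, 0, 0.3, 0, 0, -0.38, 0, 0, 0, 0.4, 0, 0, -0.5, 0, 0, 0, 0.45, 0, 0, -0.62, 0, 0, 0, 0.45, 0, 0, -0.74, 0, 0, 0, 0.45, 0, 0, -0.86, 0, 0, 0, 0.45, 0, 0, -0.95, 0, 0, 0, 0.45, 0, 0, -0.98, 0, 0, 0, 0.45, 0, 0, -0.98, 0, 0, 0, 0.45]}}

```text
time_s: 12.5
tool_pos: [0.5061, 0.2149, 0.3534]
orientation: [0.034, 3.137, 0.006]
force: [-0.2, -0.2, -1.2]
width: 0.452
grip_force: 0.0
```

```bash
python3 - <<'E'
from h import *
T=pose(); im=eyes.capture("wrist"); np.save("T4.npy",T); print(T.round(4)); cv2.imwrite("pics/w4.png",im[:,:,::-1])
cv2.imwrite("pics/w4c.png",cv2.resize(im[80:340,190:450,::-1],None,fx=2.3,fy=2.3,interpolation=cv2.INTER_CUBIC))
E
```

```text
[[-0.9998  0.0216  0.0047  0.5061]
 [ 0.0216  0.9998  0.0035  0.2149]
 [-0.0046  0.0036 -1.      0.3534]
 [ 0.      0.      0.      1.    ]]
```

View pics/w4c.png

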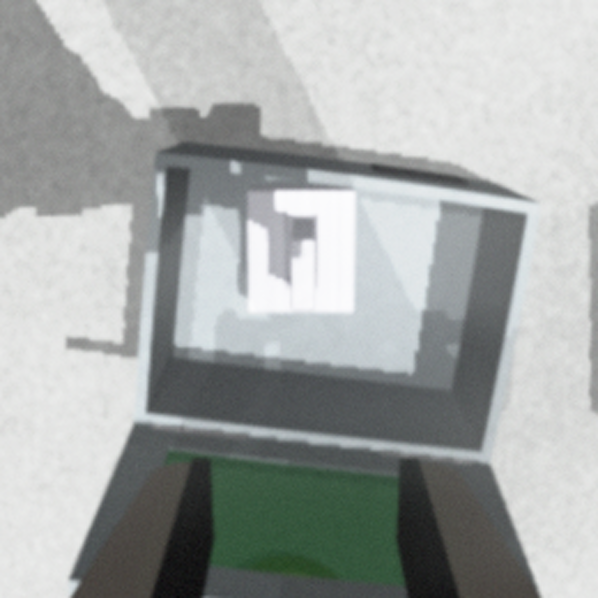

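The blank is standing in the slot, with its bright top at crop (302,230). Next I'll fit the hood pose and lid angle from the w1 and w4 corners.

```bash
cat > fit.py <<'E'
from h import *
from scipy.optimize import least_squares
T1,T4=np.load("T1.npy"),np.load("T4.npy")
c2=lambda p:(220+p[0]/4.4,105+p[1]/4.4); c4=lambda p:(190+p[0]/2.3,80+p[1]/2.3)
rim=[(-.07,-.095),(-.07,.095),(.07,.095),(.07,-.095)]
def W(v,p):
    c,s=np.cos(v[2]),np.sin(v[2]); return np.array([v[0]+c*p[0]-s*p[1],v[1]+s*p[0]+c*p[1],p[2]])
def L(v,r,y,h): return W(v,(.07-r*np.cos(v[3])+h*np.sin(v[3]),y,.105+r*np.sin(v[3])+h*np.cos(v[3])))
obs=[(T1,0,i,c2(p)) for i,p in enumerate([(17,46),(690,43),(692,530),(48,530)])]
obs+=[(T4,0,i,c4(p)) for i,p in enumerate([(158,155),(537,203),(488,457),(140,420)])]
obs+=[(T1,1,(.14,-.095),(199,275)),(T1,1,(.14,.095),(395,272)),(T1,1,(.185,-.012),(283,306)),(T1,1,(.185,.012),(306,306)),(T4,1,(.14,-.095),c4((70,578)))]
def res(v):
    return np.ravel([np.subtract(proj(W(v,(*rim[a],.105)) if k==0 else L(v,a[0],a[1],0),T),o) for T,k,a,o in obs])
s=least_squares(res,[.525,.23,-.155,1.65],loss="soft_l1"); v=s.x
if __name__=="__main__":
    print(v.round(4)); print(res(v).reshape(-1,2).round(1).tolist())
    print("hinge",W(v,(.07,0,.105)).round(4),"tongue",L(v,.17,0,.004).round(4))
E
python3 fit.py
```

```text
[ 0.524   0.2315 -0.1512  1.6663]
[[-0.2, 1.3], [1.7, -1.4], [-0.7, -1.2], [-1.3, 0.3], [0.2, -2.4], [3.5, -0.2], [2.0, 2.6], [-2.0, 0.5], [-1.3, 2.5], [1.6, 4.7], [-5.7, -1.7], [0.3, -1.7], [0.1, 3.5]]
hinge [0.5932 0.221  0.105 ] tongue [0.6132 0.218  0.2738]
```

```bash
cat >> fit.py <<'E'
def P(th,phi,back=0.,dr=0.):
    "TCP pose with grasp point on tongue at lid angle th, tool tilt phi inward (deg), withdrawn by back"
    w=np.r_[v[:3],th]; g=L(w,.17+dr,0,.004); f=np.radians(phi); c,s=np.cos(v[2]),np.sin(v[2])
    z=np.array([-np.sin(f)*c,-np.sin(f)*s,-np.cos(f)]); return g+z*(.011-back),tool(z,[-s,c,0])
E
python3 - <<'E'
from fit import *
plan(*P(v[3],40,.09))
print(bot.get_state()["joint_pos"].round(2))
E
```

```text
row [-0.5273 -0.0026  0.0555 -0.0278  0.4444  0.0795] mm [-158.2   -0.8   16.7] deg [-2.5 40.   7.2] rows>= 5.7
[-0.55  0.18  0.1   1.7  -0.02  1.26  1.11]
```

>>> {"name": "step_arm", "arguments": {"series": [-0.04, 0, -0.05, -0.002, 0.04, 0.005, 0.5, -0.12, 0, -0.06, -0.006, 0.1, 0.015, 0.5, -0.2, 0, -0.06, -0.01, 0.16, 0.025, 0.5, -0.28, 0, -0.05, -0.014, 0.22, 0.036, 0.5, -0.36, 0, -0.02, -0.018, 0.28, 0.048, 0.5, -0.43, 0, 0.01, -0.022, 0.34, 0.06, 0.5, -0.49, -0.002, 0.03, -0.025, 0.39, 0.07, 0.5, -0.52, -0.003, 0.05, -0.027, 0.43, 0.078, 0.5, -0.527, -0.003, 0.055, -0.028, 0.444, 0.08, 0.5, -0.527, -0.003, 0.055, -0.028, 0.444, 0.08, 0.5]}}

```text
time_s: 13.38
tool_pos: [0.6642, 0.1848, 0.3522]
orientation: [-0.254, -2.677, -0.139]
force: [5.3, -17.8, -6.1]
width: 0.503
grip_force: 0.0
```

```bash
python3 - <<'E'
from fit import *
T=pose(); im=eyes.capture("wrist"); np.save("T5.npy",T); print(bot.get_state()["joint_pos"].round(2)); cv2.imwrite("pics/w5.png",im[:,:,::-1])
plan(*P(v[3],40,.0)); print("pred tongue tip", proj(L(v,.185,-.012,0),T).round(), proj(L(v,.185,.012,0),T).round(), "base",proj(L(v,.14,-.012,0),T).round())
E
```

```text
[-0.04  0.75 -0.38  0.96 -0.04  1.84  1.02]
row [0.0518 0.0445 0.3461 0.0495 0.1493 0.001 ] mm [ 15.5  13.4 103.8] deg [ 4.5 13.4  0.1] rows>= 2.5
pred tongue tip [331. 217.] [366. 215.] base [326. 223.]
```

View pics/w5.png

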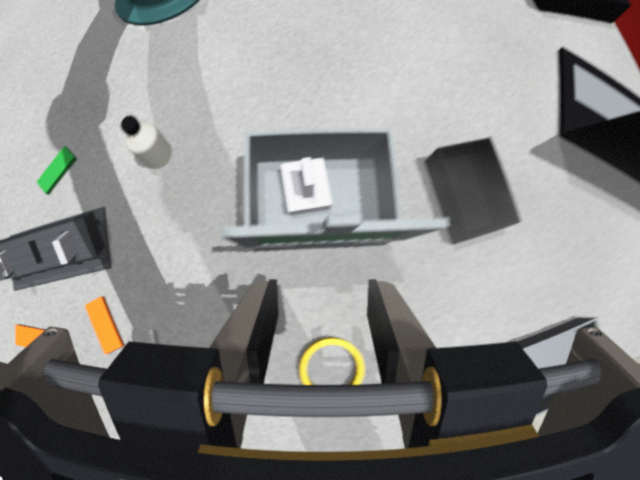

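The tongue is at about (343,222), close to the prediction. Joint 6 sits at its limit of 1.84 with about 27° of tilt, so I'll use 25° instead. First I'll back the tilt off to see which pose counts as commanded.

>>> {"name": "step_arm", "arguments": {"series": [0, 0, 0, 0, -0.05, 0, 0.5, 0, 0, 0, 0, -0.1, 0, 0.5, 0, 0, 0, 0, -0.16, 0, 0.5, 0, 0, 0, 0, -0.16, 0, 0.5, 0, 0, 0, 0, -0.16, 0, 0.5, 0, 0, 0, 0, -0.16, 0, 0.5]}}

```text
time_s: 13.93
tool_pos: [0.6553, 0.2057, 0.3585]
orientation: [-0.226, -2.921, -0.156]
force: [0.3, 0.2, 0.1]
width: 0.503
grip_force: 0.0
```

```bash
python3 - <<'E'
from fit import *
T=pose(); s=bot.get_state(); print(s["joint_pos"].round(2),s["force"].round(1),T[:3].round(3))
for f in (25,30): plan(*P(v[3],f,.05)); plan(*P(v[3],f,.0))
E
```

```text
[-0.05  0.58 -0.39  1.17  0.02  1.56  1.02] [0.3 0.2 0.1] [[-0.967  0.163 -0.197  0.655]
 [ 0.141  0.983  0.121  0.206]
 [ 0.214  0.089 -0.973  0.359]]
row [0.0527 0.0027 0.1809 0.0566 0.1404 0.0103] mm [15.8  0.8 54.3] deg [ 5.1 12.6  0.9] rows>= 1.9
row [ 0.0893 -0.0116  0.3429  0.0566  0.1404  0.0103] mm [ 26.8  -3.5 102.9] deg [ 5.1 12.6  0.9] rows>= 2.6
row [0.0418 0.0024 0.1838 0.0562 0.1959 0.0127] mm [12.5  0.7 55.1] deg [ 5.1 17.6  1.1] rows>= 2.6
row [ 0.0923 -0.0116  0.342   0.0562  0.1959  0.0127] mm [ 27.7  -3.5 102.6] deg [ 5.1 17.6  1.1] rows>= 2.6
```

>>> {"name": "step_arm", "arguments": {"series": [0.01, 0, 0.03, 0.01, 0.03, 0.002, 0.5, 0.025, 0.001, 0.08, 0.03, 0.07, 0.005, 0.5, 0.04, 0.002, 0.13, 0.045, 0.11, 0.008, 0.5, 0.05, 0.003, 0.17, 0.055, 0.135, 0.01, 0.5, 0.053, 0.003, 0.18, 0.057, 0.14, 0.01, 0.5, 0.053, 0.003, 0.18, 0.057, 0.14, 0.01, 0.5, 0.053, 0.003, 0.18, 0.057, 0.14, 0.01, 0.5]}}

```text
time_s: 14.52
tool_pos: [0.63, 0.2158, 0.3107]
orientation: [-0.204, -2.703, -0.046]
force: [-0.5, 0.7, 0.1]
width: 0.499
grip_force: 0.0
```

```bash
python3 - <<'E'
from fit import *
T=pose(); s=bot.get_state(); print(s["joint_pos"].round(2),s["force"].round(1))
im=eyes.capture("wrist"); cv2.imwrite("pics/w6.png",im[:,:,::-1])
plan(*P(v[3],25,.0))
print("pred tongue", [proj(L(v,r,y,h),T).round().tolist() for r,y,h in [(.185,-.012,0),(.185,.012,0),(.185,-.012,.008),(.185,.012,.008)]])
cv2.imwrite("pics/w6c.png",cv2.resize(im[150:350,220:470,::-1],None,fx=3,fy=3,interpolation=cv2.INTER_CUBIC))
E
```

```text
[-0.09  0.72 -0.38  1.1   0.01  1.73  0.99] [-0.5  0.7  0.1]
row [-0.0012 -0.0016  0.1749  0.0009  0.0037  0.0005] mm [-0.4 -0.5 52.5] deg [0.1 0.3 0. ] rows>= 1.3
pred tongue [[299.0, 269.0], [342.0, 269.0], [299.0, 284.0], [342.0, 284.0]]
```

View pics/w6c.png

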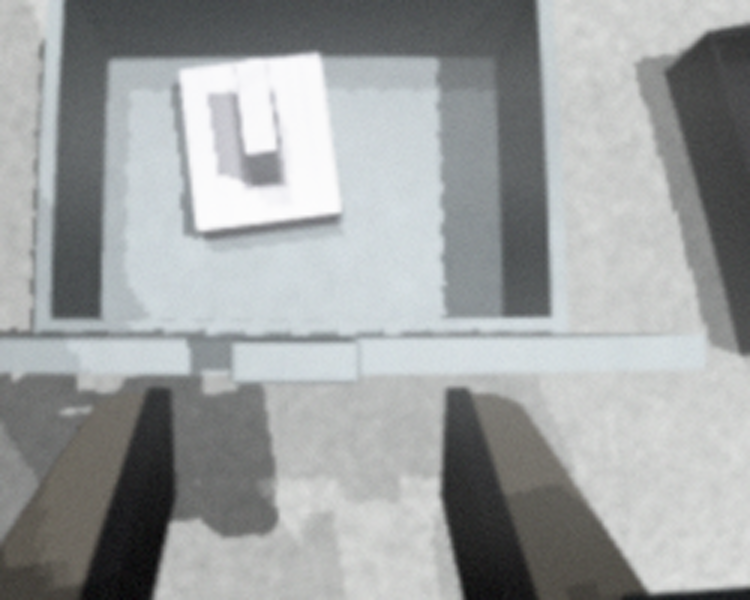

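The tongue is at crop (295,361) and centred well between the fingers. It sits about 3 mm nearer the robot than predicted, so the lid angle is about 1.65. I'll advance and grip lightly.

>>> {"name": "step_arm", "arguments": {"series": [0.003, -0.001, 0.02, 0, 0, 0, 0.5, 0.006, -0.002, 0.06, 0, 0, 0, 0.5, 0.009, -0.003, 0.1, 0, 0, 0, 0.5, 0.01, -0.003, 0.14, 0, 0, 0, 0.5, 0.01, -0.003, 0.165, 0, 0, 0, 0.5, 0.01, -0.003, 0.175, 0, 0, 0, 0.5, 0.01, -0.003, 0.175, 0, 0, 0, 0.45, 0.01, -0.003, 0.175, 0, 0, 0, 0.35, 0.01, -0.003, 0.175, 0, 0, 0, 0.25, 0.01, -0.003, 0.175, 0, 0, 0, 0.2, 0.01, -0.003, 0.175, 0, 0, 0, 0.15, 0.01, -0.003, 0.175, 0, 0, 0, 0.15, 0.01, -0.003, 0.175, 0, 0, 0, 0.15], "grip_force": 12}}

```text
time_s: 15.65
tool_pos: [0.6055, 0.2172, 0.2651]
orientation: [-0.205, -2.703, -0.043]
force: [0.0, -5.1, 4.3]
width: 0.257
grip_force: 12.0
```

```bash
cat > arc.py <<'E'
from fit import *
import sys
# rows from the pose now along the arc: th0 -> th1, tilt phi0 -> phi1
th0,th1,f0,f1,n=[float(a) for a in sys.argv[1:6]]; n=int(n)
T=pose(); s=bot.get_state(); print(s["joint_pos"].round(2),s["force"].round(1),s["width"])
p0,R0=P(th0,f0); print("model err at start mm",np.round((T[:3,3]-p0)*1e3,1))
for k in np.linspace(1/n,1,n):
    p,R=P(th0+(th1-th0)*k,f0+(f1-f0)*k); d=R0.T@(p-p0); w=Ro.from_matrix(R0.T@R).as_rotvec()
    print(np.round(np.r_[d/.3,w/(np.pi/2)],3).tolist())
E
python3 arc.py 1.65 1.25 25 20 12
```

```text
[-0.08  0.7  -0.39  1.23  0.02  1.61  0.98] [ 0.  -5.1  4.3] 0.25748869277609204
model err at start mm [-0.5 -1.8  0.9]
[0.017, -0.0, 0.006, 0.0, -0.005, -0.0]
[0.035, -0.0, 0.014, 0.0, -0.009, -0.0]
[0.052, -0.0, 0.021, -0.0, -0.014, -0.0]
[0.068, -0.0, 0.029, 0.0, -0.019, -0.0]
[0.085, -0.0, 0.038, -0.0, -0.023, -0.0]
[0.101, -0.0, 0.048, 0.0, -0.028, -0.0]
[0.117, -0.0, 0.057, -0.0, -0.032, 0.0]
[0.132, -0.0, 0.068, 0.0, -0.037, -0.0]
[0.148, -0.0, 0.079, -0.0, -0.042, -0.0]
[0.162, -0.0, 0.09, 0.0, -0.046, -0.0]
[0.177, -0.0, 0.102, 0.0, -0.051, -0.0]
[0.191, -0.0, 0.114, -0.0, -0.056, -0.0]
```

>>> {"name": "step_arm", "arguments": {"series": [0.017, 0, 0.006, 0, -0.005, 0, 0.15, 0.035, 0, 0.014, 0, -0.009, 0, 0.15, 0.052, 0, 0.021, 0, -0.014, 0, 0.15, 0.068, 0, 0.029, 0, -0.019, 0, 0.15, 0.085, 0, 0.038, 0, -0.023, 0, 0.15, 0.101, 0, 0.048, 0, -0.028, 0, 0.15, 0.117, 0, 0.057, 0, -0.032, 0, 0.15, 0.132, 0, 0.068, 0, -0.037, 0, 0.15, 0.148, 0, 0.079, 0, -0.042, 0, 0.15, 0.162, 0, 0.09, 0, -0.046, 0, 0.15, 0.177, 0, 0.102, 0, -0.051, 0, 0.15, 0.191, 0, 0.114, 0, -0.056, 0, 0.15]}}

```text
time_s: 16.65
tool_pos: [0.5398, 0.227, 0.2572]
orientation: [-0.212, -2.792, -0.034]
force: [0.3, -4.9, 0.9]
width: 0.258
grip_force: 12.0
```

```bash
python3 arc.py 1.25 0.7 20 -5 16
```

```text
[-0.08  0.55 -0.42  1.48  0.02  1.43  0.94] [ 0.3 -4.9  0.9] 0.2577056191275818
model err at start mm [-0.6 -2.  -0. ]
[0.014, -0.0, 0.012, -0.0, -0.017, 0.0]
[0.028, -0.0, 0.024, 0.0, -0.035, -0.0]
[0.042, -0.0, 0.037, 0.0, -0.052, 0.0]
[0.055, -0.0, 0.051, -0.0, -0.069, 0.0]
[0.067, -0.0, 0.065, -0.0, -0.087, -0.0]
[0.079, -0.0, 0.079, 0.0, -0.104, -0.0]
[0.091, -0.0, 0.094, -0.0, -0.122, 0.0]
[0.102, -0.0, 0.109, 0.0, -0.139, 0.0]
[0.113, -0.0, 0.124, 0.0, -0.156, 0.0]
[0.123, -0.0, 0.14, 0.0, -0.174, -0.0]
[0.132, -0.0, 0.156, 0.0, -0.191, 0.0]
[0.141, -0.0, 0.173, 0.0, -0.208, 0.0]
[0.149, -0.0, 0.19, 0.0, -0.226, 0.0]
[0.157, -0.0, 0.207, 0.0, -0.243, 0.0]
[0.164, -0.0, 0.224, 0.0, -0.26, 0.0]
[0.171, -0.0, 0.242, -0.0, -0.278, 0.0]
```

Tracking is within 2 mm, the forces are low and the tongue is still held. I'll continue.

>>> {"name": "step_arm", "arguments": {"series": [0.014, 0, 0.012, 0, -0.017, 0, 0.15, 0.028, 0, 0.024, 0, -0.035, 0, 0.15, 0.042, 0, 0.037, 0, -0.052, 0, 0.15, 0.055, 0, 0.051, 0, -0.069, 0, 0.15, 0.067, 0, 0.065, 0, -0.087, 0, 0.15, 0.079, 0, 0.079, 0, -0.104, 0, 0.15, 0.091, 0, 0.094, 0, -0.122, 0, 0.15, 0.102, 0, 0.109, 0, -0.139, 0, 0.15, 0.113, 0, 0.124, 0, -0.156, 0, 0.15, 0.123, 0, 0.14, 0, -0.174, 0, 0.15, 0.132, 0, 0.156, 0, -0.191, 0, 0.15, 0.141, 0, 0.173, 0, -0.208, 0, 0.15, 0.149, 0, 0.19, 0, -0.226, 0, 0.15, 0.157, 0, 0.207, 0, -0.243, 0, 0.15, 0.164, 0, 0.224, 0, -0.26, 0, 0.15, 0.171, 0, 0.242, 0, -0.278, 0, 0.15]}}

```text
time_s: 17.98
tool_pos: [0.468, 0.2376, 0.2058]
orientation: [0.231, 3.039, -0.013]
force: [4.2, -6.3, -3.5]
width: 0.263
grip_force: 12.0
```

```bash
python3 arc.py 0.7 0.12 -5 -30 16
```

```text
[-0.21  0.28 -0.42  1.96  0.23  0.88  0.66] [ 4.2 -6.3 -3.5] 0.262564221586848
model err at start mm [-0.  -2.3 -0.8]
[0.014, -0.0, 0.014, 0.0, -0.017, 0.0]
[0.027, -0.0, 0.029, -0.0, -0.035, -0.0]
[0.039, 0.0, 0.045, 0.0, -0.052, 0.0]
[0.051, 0.0, 0.061, 0.0, -0.069, 0.0]
[0.063, 0.0, 0.077, 0.0, -0.087, 0.0]
[0.073, 0.0, 0.093, 0.0, -0.104, 0.0]
[0.084, -0.0, 0.111, -0.0, -0.122, 0.0]
[0.093, 0.0, 0.128, -0.0, -0.139, 0.0]
[0.102, -0.0, 0.146, -0.0, -0.156, 0.0]
[0.11, 0.0, 0.164, -0.0, -0.174, 0.0]
[0.118, -0.0, 0.182, -0.0, -0.191, 0.0]
[0.125, -0.0, 0.201, -0.0, -0.208, -0.0]
[0.131, 0.0, 0.22, -0.0, -0.226, 0.0]
[0.137, 0.0, 0.239, 0.0, -0.243, 0.0]
[0.142, -0.0, 0.258, 0.0, -0.26, 0.0]
[0.146, 0.0, 0.278, -0.0, -0.278, 0.0]
```

>>> {"name": "step_arm", "arguments": {"series": [0.014, 0, 0.014, 0, -0.017, 0, 0.15, 0.027, 0, 0.029, 0, -0.035, 0, 0.15, 0.039, 0, 0.045, 0, -0.052, 0, 0.15, 0.051, 0, 0.061, 0, -0.069, 0, 0.15, 0.063, 0, 0.077, 0, -0.087, 0, 0.15, 0.073, 0, 0.093, 0, -0.104, 0, 0.15, 0.084, 0, 0.111, 0, -0.122, 0, 0.15, 0.093, 0, 0.128, 0, -0.139, 0, 0.15, 0.102, 0, 0.146, 0, -0.156, 0, 0.15, 0.11, 0, 0.164, 0, -0.174, 0, 0.15, 0.118, 0, 0.182, 0, -0.191, 0, 0.15, 0.125, 0, 0.201, 0, -0.208, 0, 0.15, 0.131, 0, 0.22, 0, -0.226, 0, 0.15, 0.137, 0, 0.239, 0, -0.243, 0, 0.15, 0.142, 0, 0.258, 0, -0.26, 0, 0.15, 0.146, 0, 0.278, 0, -0.278, 0, 0.15]}}

```text
time_s: 19.32
tool_pos: [0.4322, 0.243, 0.1191]
orientation: [0.201, 2.604, -0.057]
force: [2.1, -7.2, -1.2]
width: 0.259
grip_force: 12.0
```

```bash
python3 arc.py 0.12 -0.01 -30 -30 8
```

```text
[-0.68  0.29 -0.21  2.33  1.19  0.55 -0.5 ] [ 2.1 -7.2 -1.2] 0.2593421753711274
model err at start mm [ 0.2 -2.3 -0.7]
[0.006, -0.0, 0.007, 0.0, 0.0, 0.0]
[0.011, -0.0, 0.015, 0.0, 0.0, 0.0]
[0.017, 0.0, 0.022, 0.0, 0.0, 0.0]
[0.022, -0.0, 0.03, 0.0, 0.0, 0.0]
[0.027, -0.0, 0.037, 0.0, 0.0, 0.0]
[0.032, -0.0, 0.045, 0.0, 0.0, 0.0]
[0.037, -0.0, 0.053, 0.0, 0.0, 0.0]
[0.042, -0.0, 0.061, 0.0, 0.0, 0.0]
```

>>> {"name": "step_arm", "arguments": {"series": [0.006, 0, 0.007, 0, 0, 0, 0.15, 0.011, 0, 0.015, 0, 0, 0, 0.15, 0.017, 0, 0.022, 0, 0, 0, 0.15, 0.022, 0, 0.03, 0, 0, 0, 0.15, 0.027, 0, 0.037, 0, 0, 0, 0.15, 0.032, 0, 0.045, 0, 0, 0, 0.15, 0.037, 0, 0.053, 0, 0, 0, 0.15, 0.037, 0, 0.053, 0, 0, 0, 0.15]}}

```text
time_s: 19.98
tool_pos: [0.4299, 0.2433, 0.0992]
orientation: [0.199, 2.607, -0.057]
force: [-0.4, -5.8, -1.2]
width: 0.257
grip_force: 12.0
```

```bash
python3 arc.py 0.0 -0.02 -30 -30 3
```

```text
[-0.7   0.34 -0.19  2.34  1.27  0.54 -0.6 ] [-0.4 -5.8 -1.2] 0.256878154975201
model err at start mm [-0.4 -2.2 -0.3]
[0.002, 0.0, 0.003, 0.0, 0.0, 0.0]
[0.004, 0.0, 0.006, 0.0, 0.0, 0.0]
[0.006, 0.0, 0.01, 0.0, 0.0, 0.0]
```

>>> {"name": "step_arm", "arguments": {"series": [0.002, 0, 0.003, 0, 0, 0, 0.15, 0.004, 0, 0.006, 0, 0, 0, 0.15, 0.006, 0, 0.01, 0, 0, 0, 0.15, 0.006, 0, 0.01, 0, 0, 0, 0.15, 0.006, 0, 0.01, 0, 0, 0, 0.15]}}

```text
time_s: 20.4
tool_pos: [0.4301, 0.2433, 0.0968]
orientation: [0.2, 2.605, -0.057]
force: [-4.9, -7.1, 7.7]
width: 0.262
grip_force: 12.0
```

>>> {"name": "step_arm", "arguments": {"series": [0.002, 0, 0.003, 0, 0, 0, 0.15, 0.004, 0, 0.006, 0, 0, 0, 0.15, 0.004, 0, 0.006, 0, 0, 0, 0.15]}}

```text
time_s: 20.65
tool_pos: [0.4304, 0.2433, 0.0953]
orientation: [0.2, 2.603, -0.057]
force: [-6.4, -7.4, 14.3]
width: 0.264
grip_force: 12.0
```

>>> {"name": "step_arm", "arguments": {"series": [0, 0, -0.006, 0, 0, 0, 0.15, 0, 0, -0.008, 0, 0, 0, 0.3, 0, 0, -0.008, 0, 0, 0, 0.4, 0, 0, -0.008, 0, 0, 0, 0.5, 0, 0, -0.008, 0, 0, 0, 0.5, 0, 0, -0.03, 0, 0, 0, 0.5, 0, 0, -0.07, 0, 0, 0, 0.5, 0, 0, -0.13, 0, 0, 0, 0.5, 0, 0, -0.2, 0, 0, 0, 0.5, 0, 0, -0.28, 0, 0, 0, 0.5, 0, 0, -0.36, 0, 0, 0, 0.5, 0, 0, -0.4, 0, 0, 0, 0.5, 0, 0, -0.4, 0, 0, 0, 0.5]}}

```text
time_s: 21.73
tool_pos: [0.3701, 0.2565, 0.2003]
orientation: [0.194, 2.603, -0.045]
force: [0.7, 0.0, 0.3]
width: 0.5
grip_force: 0.0
```

```bash
python3 - <<'E'
from fit import *
T=pose();print(T[:3].round(3)); im=eyes.capture("side"); a=cv2.resize(im[110:230,255:355,::-1],None,fx=4,fy=4,interpolation=cv2.INTER_CUBIC)
w=np.roll(v,0).copy(); w[3]=0
c=eyes.calibration("side")
for r,y in [(.14,-.095),(.185,-.012),(.185,.012)]:
    p=c["R"]@L(w,r,y,.008)+c["t"]; print("pred closed, crop px",((p[0]/p[2]*c["fx"]+c["cx"]-255)*4).round(),((p[1]/p[2]*c["fy"]+c["cy"]-110)*4).round())
b=cv2.resize(eyes.capture("wrist")[:,:,::-1],(400,480)); cv2.imwrite("pics/fin.png",np.hstack([a,b]))
E
```

```text
[[-0.852  0.147  0.502  0.37 ]
 [ 0.129  0.989 -0.07   0.256]
 [-0.507  0.005 -0.862  0.2  ]]
pred closed, crop px 72.0 323.0
pred closed, crop px 31.0 237.0
pred closed, crop px 39.0 215.0
```

View pics/fin.png

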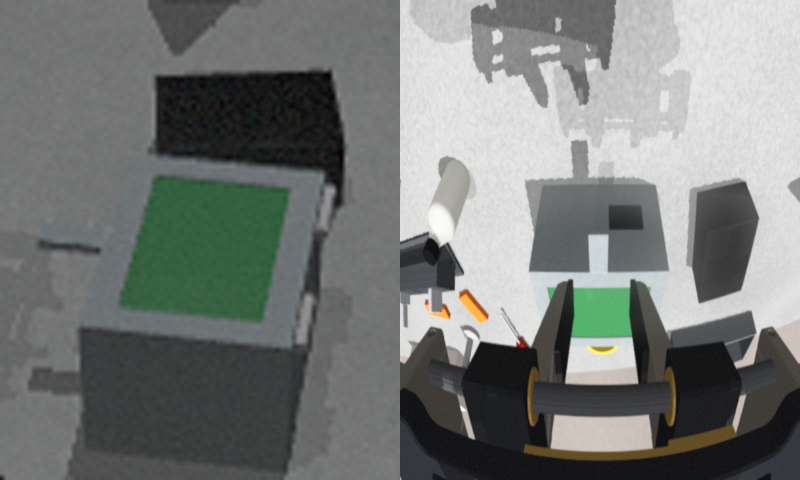

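The lid lies flat on the rim with no gap: the near front corner is at crop (82,326) and the tongue at (40,242), matching the closed prediction. The gripper is clear, so I'm handing in.

```bash
python3 -c "
from cell import bot
print(bot.close_job())"
```

```text
the job is handed in; nothing more can be done
None
```

The plain full-length blank is standing at the bottom of the jig slot, the lid was lowered under grip until fully closed, and the job was handed in at about 22 s; no verdict came back.

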